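# Release the child-safe reagent box with a dowel

## Task

The small wooden box that holds the water-test reagents is shut by a hidden spring catch. Behind one of the three round holes in its front is the catch, behind the other two only stiff rubber backings: feel gently with the rod of the wooden dowel for the hole that gives, without forcing a hole that does not, and push the catch in until the lid springs up. Then swing the lid all the way over so that it stays open by itself, leave the dowel lying on the worktop clear of the box, and do not disturb the bottle, the jar and the tape roll beside the box.

Things in the scene. Friction and masses are not known exactly. Their poses are not given: they have to be found in the camera images.
- box: Pale wooden box fixed to the worktop, 115 mm deep (x) by 240 mm wide (y), 95 mm high with its 10 mm lid; origin at the centre of its underside, z up, x from the front (which faces the robot) to the back. The front wall is 10 mm thick. Nothing marks which hole has the catch; it changes from run to run.
- hole0 (a point): Middle of the outer mouth of the left hole (seen from the robot) in the front face: 18 mm round, level, running straight back along the box's x, 55 mm above the worktop; y = +70 mm in the box frame. In every hole a flat face stands 30 mm behind the front face: either the catch or a blank
- hole1 (a point): Mouth of the middle hole, likewise; y = 0 in the box frame
- hole2 (a point): Mouth of the right hole, likewise; y = -70 mm in the box frame
- catch (a joint): How far the spring catch is pushed back (m): 0 at rest, stop at 0.022. It gives at about 3 N and needs about 9 N in all when 0.015 in (rod tip 45 mm behind the front face); it lets the lid go at about 0.010 and springs back when let go
- blank_a (a joint): How far the rubber backing of one blank hole is pushed in (m); stiff, 4 N per mm, springs back. Not more than 0.008 (about 32 N) may be pressed
- blank_b (a joint): The same for the other blank hole
- lid (a joint): Lid angle (rad): 0 shut (up to 0.02 of play while the catch holds), opening upward about the hinge along the top of the box's back; stop at 1.95. Once let go, a spring pin lifts it to about 0.5; from there it moves freely but damped (0.08 N m s) against its weight of 0.3 kg, falls back if left short of upright (1.57) and sinks slowly to its stop if left beyond
- lid_edge (a point): Middle of the lid's front edge, at mid-thickness, 127 mm from the hinge; overhangs the box front by 12 mm when shut. On the lid's underside a 200 mm wide steel strip stands out 14 mm, from 87 to 103 mm off the hinge
- lid_hinge (a point): Middle of the lid's hinge line, 85 mm above the worktop; the lid turns about the box's y axis through it. Behind the box a window curtain hangs down to about 0.28 m above the worktop, roughly from x = 0.72 m on: keep the hand and wrist clear of it
- dowel: Loose wooden dowel, 150 mm long, lying on the worktop (which has a shallow 5 mm hollow there): square grip 70 x 24 x 24 mm, then a round rod 12 mm thick and 80 mm long. Origin at the middle of the grip's underside, x along the rod towards its tip; the axis is 12 mm above the origin. About 60 g
- dowel_tip (a point): End of the dowel's rod, on its axis, 115 mm from the middle of the grip
- bystander_bottle: White screw-cap sample bottle, 60 mm wide, 114 mm high, standing loose to the right of the box; origin under its centre
- bystander_jar: Spice jar, 45 mm wide, 108 mm high, standing loose to the left of the box; origin under its centre
- bystander_tape: Roll of masking tape, 79 mm wide, 19 mm high, lying loose to the left of the box; origin under its centre

How it is judged:
By the outcome, as a careful person would: the job done as asked, in the order asked, and still so for the second after the job is handed in, with the robot touching nothing.
It also fails if it takes over 72 s, if anything falls off the work surface, if the arm or the gripper's body presses on something with over 40 N, if the wrist force passes 120 N, or if a joint passes its speed limit or range.

## Robot

A 6-joint arm with a two-finger parallel gripper is mounted at the origin on a cart in front of the work surface, level with it; the furniture and walls round the work are solid. World frame = base frame: x ahead of the robot, y to its left, z up, the work surface at z = 0. Lengths are in m, angles in degrees, forces in N, time in s.
With the tool pointing down it reaches from about 0.35 to 0.875 m from the base axis. Payload 4.2 kg.
Tool frame: the origin (TCP) lies on the centre line of the jaws, within the pads' length; the fingertips stand 25 mm ahead of it and the grasp point (between the pads) lies 6 mm ahead of it; z points along the fingers, y is the line along which they close (so a half turn about z gives the same grasp; the last joint's range is limited). The gripper opens to 87 mm and grips with 3 to 60 N. Pads are 19 mm wide; open, the fingers measure 117 mm over their backs; the gripper's body (75 mm by 190 mm) begins 51 mm behind the grasp point.
Start: joints at [-60.413, 22.042, 0.453, 0, -68.411, -14.817], TCP at [0.159, -0.604, 0.248] pointing down, gripper open.
Joint ranges: [-179.83, 179.83], [-69.29, 118.12], [-61.27, 80.66], [-181.25, 117.63], [-171.15, -9.14], [-177.46, 177.46]. Speed limits (degrees/s): [159.86, 159.86, 180, 180, 180, 180].

## Interface

Orientations are given as a 3x3 rotation matrix whose columns are the frame's x, y, z axes.
In Python, from station import r gives the robot as it stands.
- The arm moves only by the tool move_arm, never from a script. Its argument "series" is a list of rows, each an object with "grip": the opening, from 0 (shut) to 1 (fully open); "xyz": the shift along the tool's x, y, z in mm, a list of three; "angular": the turn, a rotation vector about the tool's x, y, z in rad, a list of three. A call has 1 to 10 rows; each row is the pose to reach, as a shift and turn from the pose commanded when the call began, along the tool's axes at that moment; what a row does not reach only later rows make up. A row lasts 1/10 s, in which the tool goes at most 50 mm and 8.59 degrees, less where a joint would pass 70% of its speed; a pose out of reach is approached as far as the arm can. A call with a gripper value outside its range is refused whole. The fingers move at their own pace and stop on an object; the grip force is fixed at half the most. Time passes only in rows, so rows that repeat a pose let the fingers close. It gives the time, the measured TCP pose, the force, the opening and the grip force at its end, in the units of the state.
- r.sense(): the state, without advancing time (a new reading comes with each control period).
- r.capture(name): name is "side" or "top"; returns a dict with "img" (400x640x3 uint8, red, green, blue), "camera_matrix" (3x3 intrinsics, pixels), "rvec" (rotation vector, rad) and "tvec" (3), from world to camera coordinates, as OpenCV has them. Camera axes: x right, y down, z forward; pixel columns grow to the right and rows downward; lengths in m; the calibration is good to about 2 mm. A picture is of the moment at which its call begins. There is no depth.
- r.finish_job(): hands the job in; it is judged then, once.
The state is a dict: "time_s": time; "joints": joint angles; "joint_velocities": joint speeds; "effort": joint torques, N m; "tcp_pos": TCP position; "ee_rot": TCP orientation; "wrist_force": force on the tool from outside, world axes, zero at the start; "moment": the same for the moment, N m; "gripper_width": opening from 0.0 (shut) to 1.0 (fully open); "gripper_force": force on a finger pad.
Only numpy, scipy, OpenCV 4.12 (cv2) and the standard library are available. Lean on these libraries where they do the work, as an engineer would, in place of code of your own. Each camera call takes 0.05 s, during which the arm holds its last target. There are 200 camera calls.

## Working session

There is one attempt and no reset: what is moved stays moved. The work goes in short steps, Python scripts to look and compute and a tool call to move; the robot and the scene stay as the last step left them, time stands still between calls to the robot, and variables do not carry over. Pictures are saved under pics/ and viewed, at most 11 in all, crops included, and the job is handed in when it is done.

Besides the shell and the picture viewer there is one more tool, called after "Emit:" as name(argument=value, ...) on one line, values as JSON. move_arm: Moves the arm, as the interface text tells. Its arguments: {"type":"object","properties":{"series":{"type":"array"}},"required":["series"]}

```bash
mkdir -p pics; ls
python3 - <<'E'
from station import r
import cv2
s=r.sense()
print(s)
for n in("side","top"):
    c=r.capture(n); cv2.imwrite(f"pics/{n}0.png",c["img"][:,:,::-1]); print(n,c["camera_matrix"],c["rvec"],c["tvec"])
E
```

```text
pics
{'time_s': 0.0, 'joints': array([-6.04124528e+01,  2.20913773e+01,  3.81060092e-01, -2.94760058e-02,
       -6.84113532e+01, -1.48170675e+01]), 'joint_velocities': array([-0.02125383, -0.06009887, -0.00832362, -0.02730376, -0.09881001,
       -0.00833343]), 'effort': array([-3.28072792e-04, -3.90661061e+01,  1.87402904e+01,  4.21990603e+00,
        1.10300398e-02, -1.86458001e-04]), 'tcp_pos': array([ 0.15923438, -0.60381606,  0.24646054]), 'ee_rot': array([[-9.67003218e-01, -2.54763375e-01, -6.32498574e-04],
       [-2.54764147e-01,  9.67000978e-01,  2.08279559e-03],
       [ 8.10067052e-05,  2.17520800e-03, -9.99997631e-01]]), 'wrist_force': array([0.29163248, 0.27442419, 0.005862  ]), 'moment': array([ 0.01169525, -0.02076964,  0.00544076]), 'gripper_force': 0.0, 'gripper_width': 1.0036900594173914}
side [[457.4554662    0.         319.26292859]
 [  0.         457.4554662  198.0929624 ]
 [  0.           0.           1.        ]] [ 0.52573809 -2.72409565  1.17667873] [0.49952024 0.20194644 0.8687803 ]
top [[394.41186897   0.         316.6351698 ]
 [  0.         394.41186897 200.30602322]
 [  0.           0.           1.        ]] [ 2.08744883 -2.14237122  0.20531749] [-0.01658411  0.54232821  0.96326726]
```

View pics/side0.png

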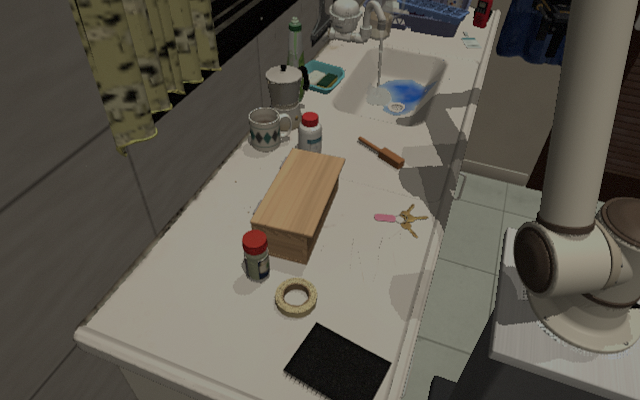

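View pics/top0.png

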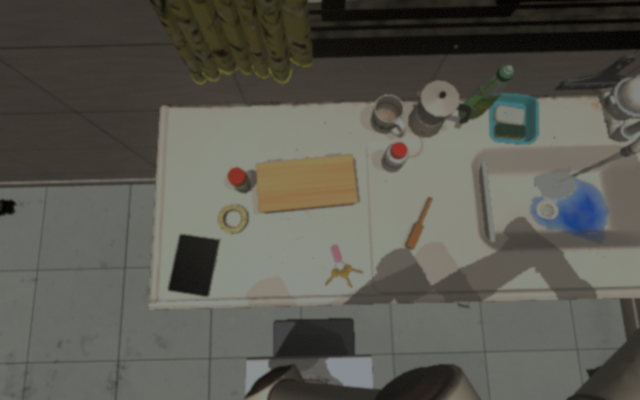

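The side view shows the box at about (300,205), the dowel with its grip at (393,158) and tip at (360,139), the bottle at (311,135), the jar at (256,257) and the tape at (296,297). In the top view the box is at (307,183), the dowel grip at (413,237) with its tip at (429,199), the bottle at (396,156), the jar at (239,178) and the tape at (233,219).

```bash
cat > h.py <<'E'
import cv2, numpy as np
np.set_printoptions(precision=4,suppress=True)
def cam(c): return c["camera_matrix"],cv2.Rodrigues(np.array(c["rvec"],float))[0],np.array(c["tvec"],float)
def ray(c,px,z):
    K,R,t=cam(c); px=np.atleast_2d(px).astype(float)
    d=np.c_[px,np.ones(len(px))]@np.linalg.inv(K).T@R; o=-R.T@t
    return o+d*((z-o[2])/d[:,2])[:,None]
def proj(c,P): return cv2.projectPoints(np.atleast_2d(P).astype(float),np.array(c["rvec"],float),np.array(c["tvec"],float),c["camera_matrix"],None)[0][:,0]
def blob(c,lo,hi,roi):
    x0,y0,x1,y1=roi; h=cv2.cvtColor(c["img"],cv2.COLOR_RGB2HSV)
    m=np.zeros(h.shape[:2],np.uint8); m[y0:y1,x0:x1]=cv2.inRange(h,lo,hi)[y0:y1,x0:x1]
    cs=cv2.findContours(m,cv2.RETR_EXTERNAL,cv2.CHAIN_APPROX_NONE)[0]
    return max(cs,key=cv2.contourArea)[:,0]
E
python3 - <<'E'
from h import *
from station import r
t=r.capture("top"); s=r.capture("side")
for n,c,pts in (("top",t,[(413,237),(427,205),(307,183),(280,170),(374,170)]),("side",s,[(393,158),(365,142),(300,180),(290,240),(380,230)])):
    h=cv2.cvtColor(c["img"],cv2.COLOR_RGB2HSV)
    print(n,[h[y,x].tolist() for x,y in pts])
# dowel
for n,c,roi in(("top",t,(395,190,440,255)),("side",s,(350,130,412,172))):
    b=blob(c,(0,90,40),(25,255,255),roi); P=ray(c,b,0.007)[:,:2]
    print(n,len(b),"minrect at z=.007",cv2.minAreaRect(P.astype(np.float32)*1000))
    for p in b[[b[:,1].argmin(),b[:,1].argmax(),b[:,0].argmin(),b[:,0].argmax()]]: print(p,ray(c,p,0.007)[0])
# box top
b=blob(t,(5,60,80),(25,255,255),(245,140,370,222))
print("box top px",cv2.minAreaRect(b.astype(np.float32)), "world",cv2.minAreaRect(ray(t,b,.095)[:,:2].astype(np.float32)*1000))
b=blob(s,(5,60,100),(25,255,255),(250,140,350,270))
q=cv2.approxPolyDP(b,8,True)[:,0]; print("side approx",q.tolist(),ray(s,q,.095))
cv2.imwrite("pics/a.png",np.vstack([cv2.resize(t["img"][185:255,390:440,::-1],None,fx=8,fy=4)[:, :400] if 0 else cv2.resize(t["img"][140:260,220:440,::-1],None,fx=3.6,fy=2.4),cv2.resize(s["img"][125:275,230:430,::-1],(792,300))]))
E
```

```text
top [[14, 148, 117], [14, 140, 115], [19, 120, 140], [20, 111, 140], [32, 24, 139]]
side [[14, 149, 116], [13, 154, 86], [16, 105, 153], [16, 120, 81], [22, 31, 155]]
top 106 minrect at z=.007 ((483.85552978515625, -304.31829833984375), (22.908536911010742, 148.09840393066406), 62.48600387573242)
[429 198] [ 0.5494 -0.3337  0.007 ]
[411 248] [ 0.4165 -0.2756  0.007 ]
[406 243] [ 0.43   -0.2633  0.007 ]
[431 200] [ 0.5437 -0.3386  0.007 ]
side 100 minrect at z=.007 ((484.34942626953125, -301.4898986816406), (42.26505661010742, 157.5291748046875), 63.1302490234375)
[359 137] [ 0.5538 -0.3386  0.007 ]
[397 168] [ 0.4262 -0.2506  0.007 ]
[358 138] [ 0.5549 -0.3332  0.007 ]
[404 160] [ 0.4176 -0.2887  0.007 ]
box top px ((306.02471923828125, 183.24752807617188), (50.448387145996094, 100.49876403808594), 84.2894058227539) world ((578.3281860351562, -5.183502197265625), (129.69590759277344, 249.503662109375), 4.355334281921387)
side approx [[292, 148], [250, 222], [311, 236], [344, 159]] [[ 0.652  -0.1188  0.095 ]
 [ 0.632   0.1255  0.095 ]
 [ 0.5104  0.1142  0.095 ]
 [ 0.5287 -0.127   0.095 ]]
```

View pics/a.png

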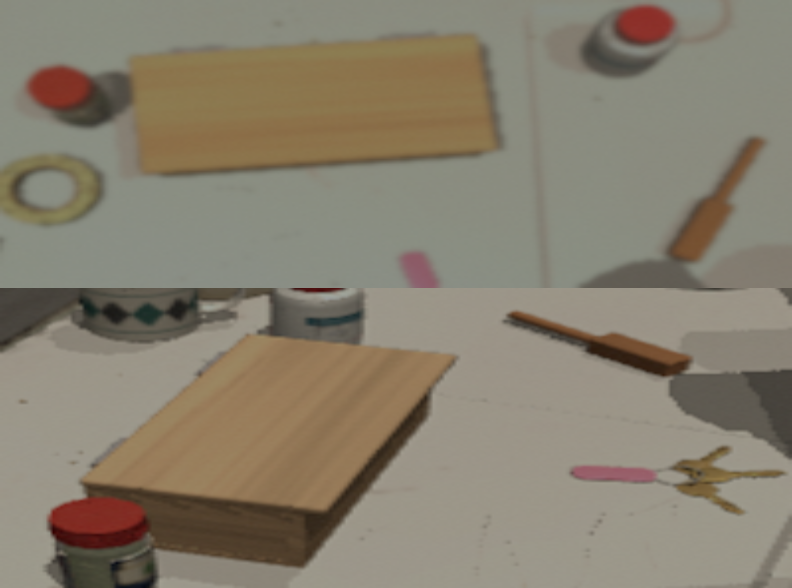

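The crop confirms the layout: the lid top is a clean quadrilateral, nothing crowds the dowel grip, and the front face is almost hidden. Next I refine the lid corners and work out the move to a hover above the dowel.

```bash
cat >> h.py <<'E'
import json,os
from scipy.spatial.transform import Rotation as Ro
def Rz(yaw): # tool down, tool x at world yaw (deg)
    a=np.radians(yaw); return np.array([[np.cos(a),np.sin(a),0],[np.sin(a),-np.cos(a),0],[0,0,-1]])
def get(): d=json.load(open("cmd.json")); return np.array(d["p"]),np.array(d["R"])
def put(p,R): json.dump({"p":list(map(float,p)),"R":np.array(R).tolist()},open("cmd.json","w"))
def done(xyz,ang=(0,0,0)): # record the row I sent
    p,R=get(); put(p+R@(np.array(xyz)/1000),R@Ro.from_rotvec(ang).as_matrix())
def to(p2,R2=None):
    p,R=get(); R2=R if R2 is None else R2
    print("xyz",R.T@(np.array(p2)-p)*1000,"ang",Ro.from_matrix(R.T@R2).as_rotvec())
def corners(b,eps=8):
    q=cv2.approxPolyDP(b,eps,True)[:,0].astype(float); n=len(q); L=[]
    for i in range(n):
        a,c=q[i],q[(i+1)%n]; u=(c-a)/np.linalg.norm(c-a); w=b-a
        s=w@u; d=abs(w@np.array([-u[1],u[0]])); k=(d<3)&(s>6)&(s<np.linalg.norm(c-a)-6)
        v=cv2.fitLine(b[k].astype(np.float32),cv2.DIST_HUBER,0,.01,.01).ravel(); L.append(np.cross([v[2],v[3],1],[v[2]+v[0],v[3]+v[1],1]))
    X=[np.cross(L[i-1],L[i]) for i in range(n)]; return np.array([x[:2]/x[2] for x in X])
E
python3 - <<'E'
from h import *
from station import r
put([.159,-.604,.248],Rz(194.8))
t=r.capture("top"); s=r.capture("side")
for n,c,lo,roi in(("top",t,(5,60,80),(245,140,370,222)),("side",s,(5,60,100),(250,140,350,270))):
    q=corners(blob(c,lo,(25,255,255),roi)); P=ray(c,q,.095)[:,:2]
    print(n,q.tolist(),P,"mean",P.mean(0),"sides",np.linalg.norm(P-np.roll(P,-1,0),axis=1),"cam",-cam(c)[1].T@cam(c)[2])
for p,z in(((233,219),.019),((239,176),.108),((398,150),.114)): print(ray(t,p,z)[0])
to([.444,-.283,.12],Rz(152.2));
E
```

```text
top [[352.1942801602864, 153.85983034513026], [254.66268877847241, 163.39855874916236], [259.1571041481299, 212.8151705974499], [358.1959813950794, 202.96959999616837]] [[ 0.6509 -0.1237]
 [ 0.6326  0.1231]
 [ 0.5059  0.1114]
 [ 0.524  -0.1331]] mean [ 0.5783 -0.0056] sides [0.2475 0.1272 0.2451 0.1272] cam [ 0.3414 -0.0328  1.051 ]
side [[292.54899621295306, 147.42981374691755], [249.56235286382181, 221.28792410116566], [311.49020209106584, 235.57031313058704], [344.7851884563957, 158.51177367053418]] [[ 0.6517 -0.1212]
 [ 0.6336  0.1241]
 [ 0.51    0.1128]
 [ 0.5277 -0.1293]] mean [ 0.5808 -0.0034] sides [0.246  0.1242 0.2428 0.1243] cam [0.3004 0.6448 0.7342]
[0.5042 0.1921 0.019 ]
[0.5972 0.1596 0.108 ]
[ 0.6516 -0.236   0.114 ]
xyz [-357.5428  237.5483  128.    ] ang [0.     0.     0.7435]
```

Emit:
move_arm(series=[{"grip": 1, "xyz": [-357.5, 237.5, 128], "angular": [0, 0, 0.7435]}, {"grip": 1, "xyz": [-357.5, 237.5, 128], "angular": [0, 0, 0.7435]}, {"grip": 1, "xyz": [-357.5, 237.5, 128], "angular": [0, 0, 0.7435]}, {"grip": 1, "xyz": [-357.5, 237.5, 128], "angular": [0, 0, 0.7435]}, {"grip": 1, "xyz": [-357.5, 237.5, 128], "angular": [0, 0, 0.7435]}, {"grip": 1, "xyz": [-357.5, 237.5, 128], "angular": [0, 0, 0.7435]}, {"grip": 1, "xyz": [-357.5, 237.5, 128], "angular": [0, 0, 0.7435]}, {"grip": 1, "xyz": [-357.5, 237.5, 128], "angular": [0, 0, 0.7435]}, {"grip": 1, "xyz": [-357.5, 237.5, 128], "angular": [0, 0, 0.7435]}, {"grip": 1, "xyz": [-357.5, 237.5, 128], "angular": [0, 0, 0.7435]}])

```text
time_s: 1.3
tcp_pos: [0.4464, -0.2806, 0.1183]
ee_rot: [[-0.886, 0.463, -0.001], [0.463, 0.886, 0.001], [0.001, -0.0, -1.0]]
wrist_force: [-0.5, -0.3, -0.5]
gripper_width: 0.998
gripper_force: 0.0
```

Run:
```python
from h import *
from station import r
done([-357.5,237.5,128],[0,0,.7435]); c=r.capture("side"); c=r.capture("side"); s=r.sense(); print(s["tcp_pos"],get()[0],s["time_s"])
cv2.imwrite("pics/b.png",cv2.resize(c["img"][60:220,300:500,::-1],(750,600)))
b=blob(c,(0,90,40),(25,255,255),(350,130,412,172))
for p in b[[b[:,1].argmin(),b[:,1].argmax(),b[:,0].argmin(),b[:,0].argmax()]]: print(p,ray(c,p,0.007)[0])
P=np.array([[.4485,-.2857,.019]]);d=np.array([.885,-.466,0])
print(proj(c,np.vstack([P,P-.035*d,P+.035*d,P-[0,0,.012]+.115*d])))
to([.444,-.283,.0285],Rz(152.2))
```

```text
[ 0.4455 -0.282   0.1189] [ 0.444  -0.2831  0.12  ] 1.4
[359 137] [ 0.5538 -0.3386  0.007 ]
[397 168] [ 0.4262 -0.2506  0.007 ]
[358 138] [ 0.5549 -0.3332  0.007 ]
[403 163] [ 0.4171 -0.2759  0.007 ]
[[392.5332 154.0405]
 [402.9033 160.7331]
 [382.4944 147.5617]
 [360.343  137.1645]]
xyz [ 0.0012  0.0645 91.5   ] ang [0. 0. 0.]
```

View pics/b.png

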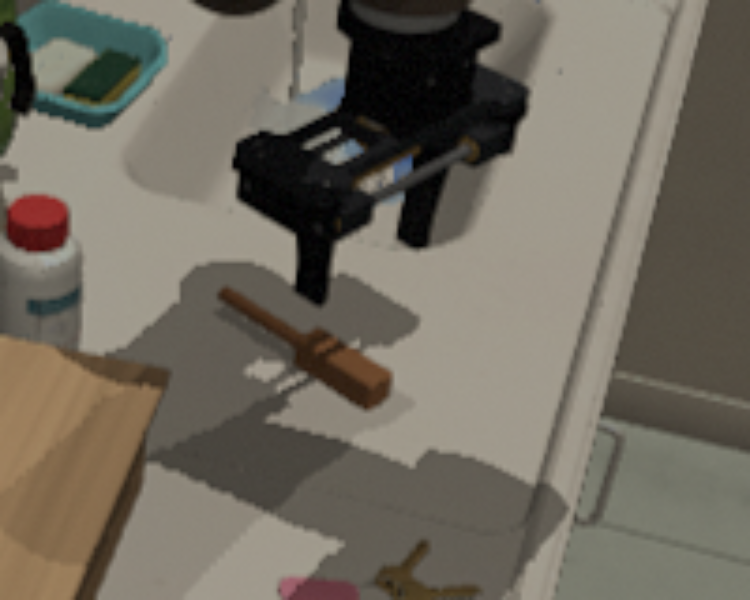

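The gripper hovers squarely over the grip, which runs from crop (302,350) to (388,390), with one finger on each side. I descend and close.

Emit:
move_arm(series=[{"grip": 1, "xyz": [0, 0, 45]}, {"grip": 1, "xyz": [0, 0, 75]}, {"grip": 1, "xyz": [0, 0, 91]}, {"grip": 1, "xyz": [0, 0, 91]}, {"grip": 0.5, "xyz": [0, 0, 91]}, {"grip": 0.1, "xyz": [0, 0, 91]}, {"grip": 0.1, "xyz": [0, 0, 91]}, {"grip": 0.1, "xyz": [0, 0, 91]}, {"grip": 0.1, "xyz": [0, 0, 91]}, {"grip": 0.1, "xyz": [0, 0, 91]}])

```text
$.series[0]: bad value
```

Emit:
move_arm(series=[{"grip": 1, "xyz": [0, 0, 45], "angular": [0, 0, 0]}, {"grip": 1, "xyz": [0, 0, 75], "angular": [0, 0, 0]}, {"grip": 1, "xyz": [0, 0, 91], "angular": [0, 0, 0]}, {"grip": 1, "xyz": [0, 0, 91], "angular": [0, 0, 0]}, {"grip": 0.5, "xyz": [0, 0, 91], "angular": [0, 0, 0]}, {"grip": 0.0, "xyz": [0, 0, 91], "angular": [0, 0, 0]}, {"grip": 0.0, "xyz": [0, 0, 91], "angular": [0, 0, 0]}, {"grip": 0.0, "xyz": [0, 0, 91], "angular": [0, 0, 0]}, {"grip": 0.0, "xyz": [0, 0, 91], "angular": [0, 0, 0]}, {"grip": 0.0, "xyz": [0, 0, 91], "angular": [0, 0, 0]}])

```text
time_s: 2.4
tcp_pos: [0.4447, -0.2835, 0.0289]
ee_rot: [[-0.884, 0.467, 0.001], [0.467, 0.884, -0.0], [-0.001, 0.0, -1.0]]
wrist_force: [-0.2, 0.4, 0.2]
gripper_width: 0.541
gripper_force: 0.0
```

Emit:
move_arm(series=[{"grip": 0.0, "xyz": [0, 0, 0], "angular": [0, 0, 0]}, {"grip": 0.0, "xyz": [0, 0, 0], "angular": [0, 0, 0]}, {"grip": 0.0, "xyz": [0, 0, 0], "angular": [0, 0, 0]}, {"grip": 0.0, "xyz": [0, 0, 0], "angular": [0, 0, 0]}, {"grip": 0.0, "xyz": [0, 0, 0], "angular": [0, 0, 0]}, {"grip": 0.0, "xyz": [0, 0, 0], "angular": [0, 0, 0]}, {"grip": 0.0, "xyz": [0, 0, 0], "angular": [0, 0, 0]}])

```text
time_s: 3.1
tcp_pos: [0.4445, -0.2835, 0.0285]
ee_rot: [[-0.884, 0.467, -0.0], [0.467, 0.884, 0.0], [0.0, 0.0, -1.0]]
wrist_force: [0.4, 1.3, -0.0]
gripper_width: 0.275
gripper_force: 29.9
```

```bash
cat >> h.py <<'E'
YAW=4.25; B0=np.array([.5855,-.0041,0])
def box(x,y,z): a=np.radians(YAW); return B0+np.array([x*np.cos(a)-y*np.sin(a),x*np.sin(a)+y*np.cos(a),z*1000])*[.001,.001,.001]+0*B0 if 0 else B0+np.array([x*np.cos(a)-y*np.sin(a),x*np.sin(a)+y*np.cos(a),z])/1000
def unbox(P): a=np.radians(YAW); d=(np.asarray(P)-B0)*1000; return np.array([d[0]*np.cos(a)+d[1]*np.sin(a),-d[0]*np.sin(a)+d[1]*np.cos(a),d[2]])
E
python3 - <<'E'
from h import *
done([0,0,91]); print(get()[0],box(-204,-70,77.5)); to(box(-204,-70,77.5),Rz(180+YAW))
E
```

```text
[ 0.444  -0.2831  0.029 ] [ 0.3872 -0.089   0.0775]
xyz [140.668  145.1838 -48.5   ] ang [ 0.      0.     -0.5594]
```

Emit:
move_arm(series=[{"grip": 0.0, "xyz": [0, 0, -30], "angular": [0, 0, 0]}, {"grip": 0.0, "xyz": [0, 0, -70], "angular": [0, 0, 0]}, {"grip": 0.0, "xyz": [0, 0, -70], "angular": [0, 0, 0]}])

```text
time_s: 3.4
tcp_pos: [0.4478, -0.2848, 0.1034]
ee_rot: [[-0.885, 0.465, 0.01], [0.465, 0.885, -0.004], [-0.011, 0.001, -1.0]]
wrist_force: [0.5, -0.3, -0.3]
gripper_width: 0.275
gripper_force: 29.9
```

Emit:
move_arm(series=[{"grip": 0.0, "xyz": [140.7, 145.2, 0], "angular": [0, 0, -0.5594]}, {"grip": 0.0, "xyz": [140.7, 145.2, 0], "angular": [0, 0, -0.5594]}, {"grip": 0.0, "xyz": [140.7, 145.2, 0], "angular": [0, 0, -0.5594]}, {"grip": 0.0, "xyz": [140.7, 145.2, 0], "angular": [0, 0, -0.5594]}, {"grip": 0.0, "xyz": [140.7, 145.2, 0], "angular": [0, 0, -0.5594]}, {"grip": 0.0, "xyz": [140.7, 145.2, 21.5], "angular": [0, 0, -0.5594]}, {"grip": 0.0, "xyz": [140.7, 145.2, 21.5], "angular": [0, 0, -0.5594]}, {"grip": 0.0, "xyz": [140.7, 145.2, 21.5], "angular": [0, 0, -0.5594]}, {"grip": 0.0, "xyz": [140.7, 145.2, 21.5], "angular": [0, 0, -0.5594]}])

```text
time_s: 4.3
tcp_pos: [0.3883, -0.09, 0.0774]
ee_rot: [[-0.997, -0.072, 0.001], [-0.072, 0.997, -0.0], [-0.001, -0.0, -1.0]]
wrist_force: [-1.3, -0.2, -0.1]
gripper_width: 0.271
gripper_force: 29.9
```

Run:
```python
from h import *
from station import r
done([0,0,-70]); done([140.7,145.2,21.5],[0,0,-.5594])
t=r.capture("top"); s=r.capture("side"); q=r.sense(); p=q["tcp_pos"]; print("cmd",get()[0],"meas",p,unbox(p))
print(q["wrist_force"], q["ee_rot"])
for n,c in(("top",t),("side",s)):
    P=np.array([box(-85,-70,55),box(-165,-70,55)]); print(n,proj(c,P))
u=lambda c,roi:cv2.resize(c["img"][roi[1]:roi[3],roi[0]:roi[2],::-1],(640,290),interpolation=cv2.INTER_CUBIC)
cv2.imwrite("pics/c.png",np.vstack([u(t,(290,180,400,230)),u(s,(290,130,400,180))]))
```

```text
cmd [ 0.3872 -0.089   0.0775] meas [ 0.3882 -0.0899  0.0775] [-203.0754  -70.9888   77.4694]
[-0.4643  0.3149 -1.2573] [[-0.9974 -0.0722  0.001 ]
 [-0.0722  0.9974  0.0001]
 [-0.001   0.     -1.    ]]
top [[336.3495 213.4252]
 [339.8154 244.6253]]
side [[345.7892 187.8706]
 [381.3074 195.6541]]
```

View pics/c.png

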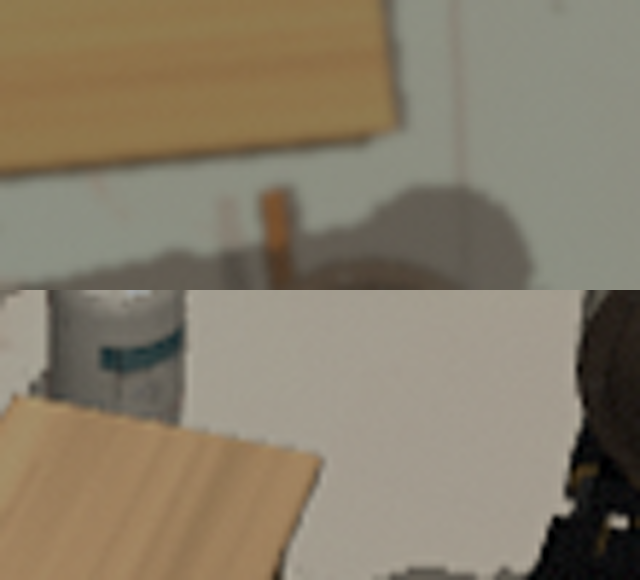

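The top view shows the rod tip in front of the box at about px (337,213), close to where I predicted. The side crop missed the rod, so I measure it by mask in both views.

```bash
cat >> h.py <<'E'
def rod(c,roi):
    b=blob(c,(8,125,40),(17,255,255),roi); f=b.astype(np.float32); m=np.zeros((400,640),np.uint8); cv2.drawContours(m,[b],-1,1,-1)
    return b,np.argwhere(m)[:,::-1]
def tri(ct,cs,pt,ps):
    P=[c["camera_matrix"]@np.c_[cam(c)[1],cam(c)[2]] for c in (ct,cs)]
    X=cv2.triangulatePoints(P[0],P[1],np.array(pt,float).reshape(2,1),np.array(ps,float).reshape(2,1)).ravel(); return X[:3]/X[3]
E
python3 - <<'E'
from h import *
from station import r
t=r.capture("top"); s=r.capture("side")
for n,c,roi in(("top",t,(325,205,352,235)),("side",s,(335,170,392,215))):
    b,m=rod(c,roi); print(n,len(m),b.min(0),b.max(0))
    for k in (range(m[:,1].min(),m[:,1].max()+1,2) if n=="top" else range(m[:,0].min(),m[:,0].max()+1,3)):
        w=m[m[:,1]==k,0] if n=="top" else m[m[:,0]==k,1]
        print((w.min()+w.max())/2 if 1 else 0,k,len(w),end=" | ")
    print()
cv2.imwrite("pics/d.png",cv2.resize(s["img"][165:225,325:405,::-1],(800,600),interpolation=cv2.INTER_CUBIC))
E
```

```text
top 36 [336 214] [338 227]
336.5 214 2 | 337.0 216 3 | 337.0 218 3 | 337.0 220 3 | 337.0 222 3 | 337.5 224 2 | 337.5 226 2 | 
side 136 [345 186] [377 196]
187.5 345 4 | 188.5 348 4 | 188.5 351 4 | 189.5 354 4 | 190.5 357 4 | 190.5 360 4 | 191.5 363 4 | 192.0 366 5 | 192.5 369 4 | 193.5 372 4 | 194.0 375 5 |
```

View pics/d.png

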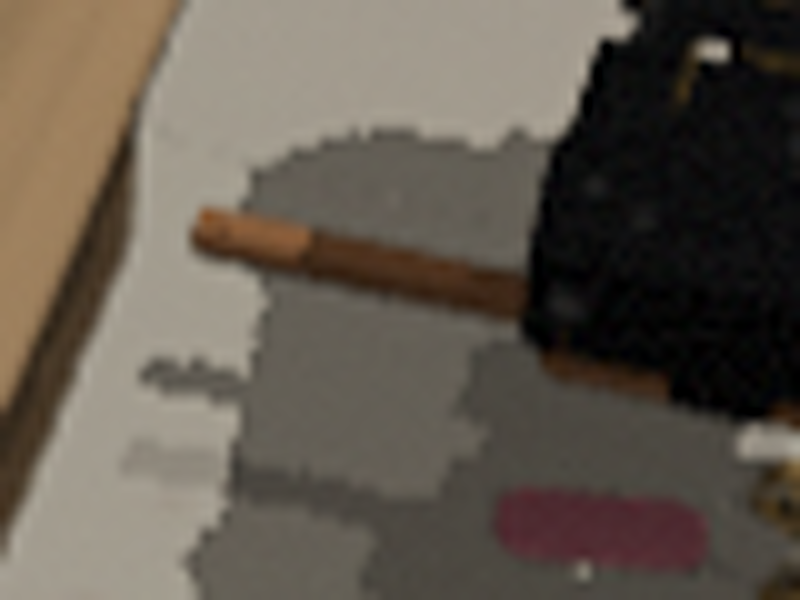

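In both views the rod axis lies within about half a pixel of the line to hole 2, with the tip about 25 mm in front of the face. I edge just into the mouth and check the force.

Emit:
move_arm(series=[{"grip": 0.0, "xyz": [-10, 0, 0], "angular": [0, 0, 0]}, {"grip": 0.0, "xyz": [-18, 0, 0], "angular": [0, 0, 0]}, {"grip": 0.0, "xyz": [-24, 0, 0], "angular": [0, 0, 0]}, {"grip": 0.0, "xyz": [-27, 0, 0], "angular": [0, 0, 0]}, {"grip": 0.0, "xyz": [-29, 0, 0], "angular": [0, 0, 0]}, {"grip": 0.0, "xyz": [-30, 0, 0], "angular": [0, 0, 0]}, {"grip": 0.0, "xyz": [-30, 0, 0], "angular": [0, 0, 0]}])

```text
time_s: 5.2
tcp_pos: [0.4176, -0.0872, 0.077]
ee_rot: [[-0.997, -0.074, -0.0], [-0.074, 0.997, -0.0], [0.0, -0.0, -1.0]]
wrist_force: [-0.4, -0.0, -0.8]
gripper_width: 0.281
gripper_force: 29.9
```

Emit:
move_arm(series=[{"grip": 0.0, "xyz": [-3, 0, 0], "angular": [0, 0, 0]}, {"grip": 0.0, "xyz": [-5, 0, 0], "angular": [0, 0, 0]}, {"grip": 0.0, "xyz": [-5, 0, 0], "angular": [0, 0, 0]}])

```text
time_s: 5.5
tcp_pos: [0.4232, -0.0868, 0.0771]
ee_rot: [[-0.997, -0.074, 0.001], [-0.074, 0.997, 0.0], [-0.001, -0.0, -1.0]]
wrist_force: [-0.7, 0.1, -0.7]
gripper_width: 0.267
gripper_force: 29.9
```

Emit:
move_arm(series=[{"grip": 0.0, "xyz": [-6, 0, 0], "angular": [0, 0, 0]}, {"grip": 0.0, "xyz": [-12, 0, 0], "angular": [0, 0, 0]}, {"grip": 0.0, "xyz": [-16, 0, 0], "angular": [0, 0, 0]}, {"grip": 0.0, "xyz": [-18, 0, 0], "angular": [0, 0, 0]}, {"grip": 0.0, "xyz": [-18, 0, 0], "angular": [0, 0, 0]}])

```text
time_s: 6.0
tcp_pos: [0.441, -0.0855, 0.077]
ee_rot: [[-0.997, -0.074, -0.0], [-0.074, 0.997, 0.0], [0.0, 0.0, -1.0]]
wrist_force: [-0.0, 0.5, -0.8]
gripper_width: 0.275
gripper_force: 29.9
```

Emit:
move_arm(series=[{"grip": 0.0, "xyz": [-1.5, 0, 0], "angular": [0, 0, 0]}, {"grip": 0.0, "xyz": [-3, 0, 0], "angular": [0, 0, 0]}, {"grip": 0.0, "xyz": [-3, 0, 0], "angular": [0, 0, 0]}])

```text
time_s: 6.3
tcp_pos: [0.4438, -0.0853, 0.0771]
ee_rot: [[-0.997, -0.074, 0.0], [-0.074, 0.997, 0.0], [-0.0, -0.0, -1.0]]
wrist_force: [0.3, 0.5, -0.8]
gripper_width: 0.271
gripper_force: 29.9
```

Emit:
move_arm(series=[{"grip": 0.0, "xyz": [-1, 0, 0], "angular": [0, 0, 0]}, {"grip": 0.0, "xyz": [-2, 0, 0], "angular": [0, 0, 0]}, {"grip": 0.0, "xyz": [-2, 0, 0], "angular": [0, 0, 0]}])

```text
time_s: 6.6
tcp_pos: [0.4447, -0.0853, 0.0768]
ee_rot: [[-0.997, -0.073, -0.002], [-0.073, 0.997, -0.0], [0.002, 0.0, -1.0]]
wrist_force: [-2.9, 1.2, 0.1]
gripper_width: 0.271
gripper_force: 29.9
```

Emit:
move_arm(series=[{"grip": 0.0, "xyz": [-1, 0, 0], "angular": [0, 0, 0]}, {"grip": 0.0, "xyz": [-1.5, 0, 0], "angular": [0, 0, 0]}, {"grip": 0.0, "xyz": [-1.5, 0, 0], "angular": [0, 0, 0]}])

```text
time_s: 6.9
tcp_pos: [0.4455, -0.0853, 0.0766]
ee_rot: [[-0.997, -0.073, -0.004], [-0.073, 0.997, -0.0], [0.004, -0.0, -1.0]]
wrist_force: [-4.6, 0.2, 1.8]
gripper_width: 0.272
gripper_force: 29.9
```

Emit:
move_arm(series=[{"grip": 0.0, "xyz": [-1, 0, 0], "angular": [0, 0, 0]}, {"grip": 0.0, "xyz": [-2, 0, 0], "angular": [0, 0, 0]}, {"grip": 0.0, "xyz": [-2, 0, 0], "angular": [0, 0, 0]}])

```text
time_s: 7.2
tcp_pos: [0.4461, -0.0853, 0.0762]
ee_rot: [[-0.997, -0.073, -0.007], [-0.073, 0.997, -0.0], [0.007, 0.0, -1.0]]
wrist_force: [-7.8, 1.1, 2.2]
gripper_width: 0.275
gripper_force: 30.0
```

The force climbs stiffly to 7.8 N over about 2 mm, so hole 2 is a blank. I back out and go to the middle hole.

Emit:
move_arm(series=[{"grip": 0.0, "xyz": [20, 0, 0], "angular": [0, 0, 0]}, {"grip": 0.0, "xyz": [50, 0, 0], "angular": [0, 0, 0]}, {"grip": 0.0, "xyz": [56.5, 0, 0], "angular": [0, 0, 0]}, {"grip": 0.0, "xyz": [56.5, 0, 0], "angular": [0, 0, 0]}, {"grip": 0.0, "xyz": [56.5, 40, 0], "angular": [0, 0, 0]}, {"grip": 0.0, "xyz": [56.5, 70, 0], "angular": [0, 0, 0]}, {"grip": 0.0, "xyz": [56.5, 70, 0], "angular": [0, 0, 0]}, {"grip": 0.0, "xyz": [56.5, 70, 0], "angular": [0, 0, 0]}])

```text
time_s: 8.0
tcp_pos: [0.3895, -0.0182, 0.0774]
ee_rot: [[-0.997, -0.076, 0.003], [-0.076, 0.997, 0.001], [-0.003, 0.0, -1.0]]
wrist_force: [-0.0, 0.3, -0.8]
gripper_width: 0.273
gripper_force: 29.9
```

Run:
```python
from h import *
from station import r
done([-61.5,0,0]); done([56.5,70,0])
t=r.capture("top"); s=r.capture("side"); q=r.sense(); p=q["tcp_pos"]; print("cmd",get()[0],unbox(get()[0]),"meas",p,unbox(p),q["wrist_force"])
for n,c in(("top",t),("side",s)):
    P=np.array([box(-80,0,55),box(-160,0,55)]); print(n,proj(c,P)); pt=proj(c,P)[0].astype(int)
    b,m=rod(c,(pt[0]-8,pt[1]-4,pt[0]+12,pt[1]+14) if n=="top" else (pt[0]-5,pt[1]-6,pt[0]+36,pt[1]+12)); print(len(m),b.min(0),b.max(0))
    for k in (range(m[:,1].min(),m[:,1].max()+1,3) if n=="top" else range(m[:,0].min(),m[:,0].max()+1,4)):
        w=m[m[:,1]==k,0] if n=="top" else m[m[:,0]==k,1]
        print((w.min()+w.max())/2,k,len(w),end=" | ")
    print()
```

```text
cmd [ 0.387  -0.0188  0.0775] [-199.0208    0.0309   77.5   ] meas [ 0.3886 -0.0193  0.0771] [-197.4363   -0.5366   77.1319] [ 0.0782 -0.1713 -0.6413]
top [[308.9247 214.219 ]
 [311.956  245.4283]]
32 [307 214] [310 224]
308.5 214 2 | 309.0 217 3 | 309.0 220 3 | 309.0 223 3 | 
side [[335.0819 208.5436]
 [372.21   217.0679]]
145 [333 207] [365 217]
209.0 333 3 | 209.5 337 4 | 210.0 341 5 | 211.0 345 5 | 212.0 349 5 | 213.0 353 5 | 213.5 357 4 | 214.5 361 4 | 215.5 365 4 |
```

Emit:
move_arm(series=[{"grip": 0.0, "xyz": [-12, 0, 0], "angular": [0, 0, 0]}, {"grip": 0.0, "xyz": [-20, 0, 0], "angular": [0, 0, 0]}, {"grip": 0.0, "xyz": [-24, 0, 0], "angular": [0, 0, 0]}, {"grip": 0.0, "xyz": [-26, 0, 0], "angular": [0, 0, 0]}, {"grip": 0.0, "xyz": [-26, 0, 0], "angular": [0, 0, 0]}])

```text
time_s: 8.6
tcp_pos: [0.4138, -0.0175, 0.0769]
ee_rot: [[-0.997, -0.073, -0.0], [-0.073, 0.997, -0.0], [0.0, -0.0, -1.0]]
wrist_force: [-0.3, -0.4, -1.1]
gripper_width: 0.274
gripper_force: 29.9
```

Emit:
move_arm(series=[{"grip": 0.0, "xyz": [-3, 0, 0], "angular": [0, 0, 0]}, {"grip": 0.0, "xyz": [-5, 0, 0], "angular": [0, 0, 0]}, {"grip": 0.0, "xyz": [-5, 0, 0], "angular": [0, 0, 0]}])

```text
time_s: 8.9
tcp_pos: [0.4189, -0.0169, 0.0771]
ee_rot: [[-0.997, -0.074, 0.0], [-0.074, 0.997, 0.0], [-0.0, 0.0, -1.0]]
wrist_force: [0.3, -1.1, -0.9]
gripper_width: 0.273
gripper_force: 29.9
```

Emit:
move_arm(series=[{"grip": 0.0, "xyz": [-6, 0, 0], "angular": [0, 0, 0]}, {"grip": 0.0, "xyz": [-12, 0, 0], "angular": [0, 0, 0]}, {"grip": 0.0, "xyz": [-16, 0, 0], "angular": [0, 0, 0]}, {"grip": 0.0, "xyz": [-19, 0, 0], "angular": [0, 0, 0]}, {"grip": 0.0, "xyz": [-19, 0, 0], "angular": [0, 0, 0]}])

```text
time_s: 9.4
tcp_pos: [0.4381, -0.0155, 0.077]
ee_rot: [[-0.997, -0.074, 0.0], [-0.074, 0.997, 0.0], [-0.0, 0.0, -1.0]]
wrist_force: [-0.1, -0.5, -1.0]
gripper_width: 0.274
gripper_force: 29.9
```

Emit:
move_arm(series=[{"grip": 0.0, "xyz": [-1.5, 0, 0], "angular": [0, 0, 0]}, {"grip": 0.0, "xyz": [-3, 0, 0], "angular": [0, 0, 0]}, {"grip": 0.0, "xyz": [-3, 0, 0], "angular": [0, 0, 0]}])

```text
time_s: 9.7
tcp_pos: [0.4389, -0.0158, 0.0766]
ee_rot: [[-0.997, -0.073, -0.004], [-0.073, 0.997, -0.001], [0.004, -0.0, -1.0]]
wrist_force: [-4.8, 0.2, 0.7]
gripper_width: 0.273
gripper_force: 29.9
```

Emit:
move_arm(series=[{"grip": 0.0, "xyz": [-1, 0, 0], "angular": [0, 0, 0]}, {"grip": 0.0, "xyz": [-2, 0, 0], "angular": [0, 0, 0]}, {"grip": 0.0, "xyz": [-2, 0, 0], "angular": [0, 0, 0]}])

```text
time_s: 10.0
tcp_pos: [0.4404, -0.0157, 0.0765]
ee_rot: [[-0.997, -0.073, -0.005], [-0.073, 0.997, -0.001], [0.005, -0.001, -1.0]]
wrist_force: [-5.6, 1.1, 0.6]
gripper_width: 0.269
gripper_force: 30.0
```

Emit:
move_arm(series=[{"grip": 0.0, "xyz": [-1.5, 0, 0], "angular": [0, 0, 0]}, {"grip": 0.0, "xyz": [-3, 0, 0], "angular": [0, 0, 0]}, {"grip": 0.0, "xyz": [-3, 0, 0], "angular": [0, 0, 0]}])

```text
time_s: 10.3
tcp_pos: [0.4429, -0.0156, 0.0764]
ee_rot: [[-0.997, -0.073, -0.006], [-0.073, 0.997, -0.001], [0.006, -0.001, -1.0]]
wrist_force: [-6.9, 1.3, 2.4]
gripper_width: 0.268
gripper_force: 30.0
```

It gives about 2 mm per newton, so the middle hole has the catch. I push it in.

Emit:
move_arm(series=[{"grip": 0.0, "xyz": [-2, 0, 0], "angular": [0, 0, 0]}, {"grip": 0.0, "xyz": [-4, 0, 0], "angular": [0, 0, 0]}, {"grip": 0.0, "xyz": [-6, 0, 0], "angular": [0, 0, 0]}, {"grip": 0.0, "xyz": [-8, 0, 0], "angular": [0, 0, 0]}, {"grip": 0.0, "xyz": [-10, 0, 0], "angular": [0, 0, 0]}, {"grip": 0.0, "xyz": [-12, 0, 0], "angular": [0, 0, 0]}, {"grip": 0.0, "xyz": [-12, 0, 0], "angular": [0, 0, 0]}, {"grip": 0.0, "xyz": [-12, 0, 0], "angular": [0, 0, 0]}])

```text
time_s: 11.1
tcp_pos: [0.4532, -0.0151, 0.0759]
ee_rot: [[-0.997, -0.073, -0.009], [-0.073, 0.997, -0.002], [0.009, -0.001, -1.0]]
wrist_force: [-9.2, 1.8, 3.1]
gripper_width: 0.273
gripper_force: 30.0
```

Run:
```python
from h import *
from station import r
done([-53-2-3-12,0,0])
s=r.capture("side"); q=r.sense(); print("cmd",unbox(get()[0]),"meas",unbox(q["tcp_pos"]),q["wrist_force"],q["ee_rot"][2])
cv2.imwrite("pics/e.png",cv2.resize(s["img"][110:290,220:430,::-1],(700,600),interpolation=cv2.INTER_CUBIC))
```

```text
cmd [-129.0208    0.0331   77.5   ] meas [-132.7853   -1.1157   75.8881] [-8.6156  2.0275  1.8567] [ 0.0094 -0.0011 -1.    ]
```

View pics/e.png

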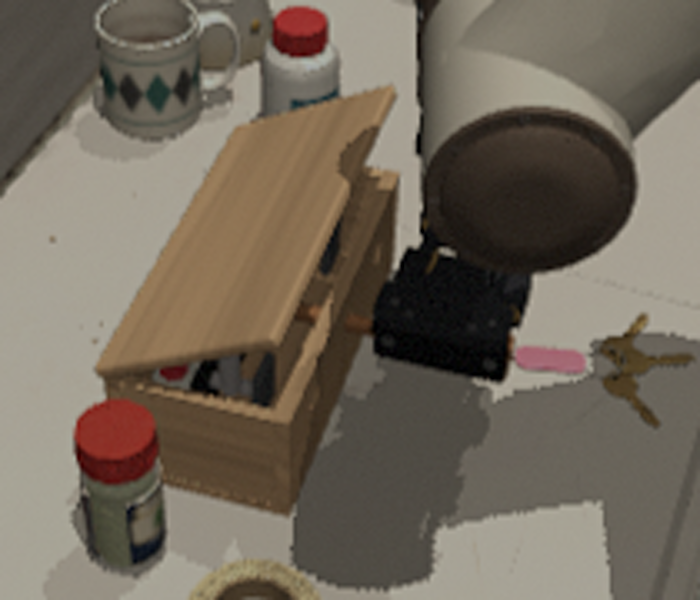

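The lid has sprung up to roughly half a radian; its front corners are at crop (268,345) and (393,90). I retract the rod, raise it above the rim, and work out the lid angle from those corners.

Emit:
move_arm(series=[{"grip": 0.0, "xyz": [20, 0, 0], "angular": [0, 0, 0]}, {"grip": 0.0, "xyz": [45, 0, 0], "angular": [0, 0, 0]}, {"grip": 0.0, "xyz": [66, 0, 0], "angular": [0, 0, 0]}, {"grip": 0.0, "xyz": [66, 0, 0], "angular": [0, 0, 0]}, {"grip": 0.0, "xyz": [66, 0, 0], "angular": [0, 0, 0]}, {"grip": 0.0, "xyz": [66, 0, -30], "angular": [0, 0, 0]}, {"grip": 0.0, "xyz": [66, 0, -44], "angular": [0, 0, 0]}, {"grip": 0.0, "xyz": [66, 0, -44], "angular": [0, 0, 0]}, {"grip": 0.0, "xyz": [66, 0, -44], "angular": [0, 0, 0]}])

```text
time_s: 12.05
tcp_pos: [0.3924, -0.0187, 0.121]
ee_rot: [[-0.997, -0.073, 0.001], [-0.073, 0.997, 0.001], [-0.001, 0.0, -1.0]]
wrist_force: [-0.3, -0.3, 0.0]
gripper_width: 0.272
gripper_force: 29.9
```

Run:
```python
from h import *
from station import r
done([66,0,-44])
s=r.capture("side"); t=r.capture("top"); q=r.sense(); print("cmd",unbox(get()[0]),"meas",unbox(q["tcp_pos"]),q["wrist_force"],q["ee_rot"][2])
for th in(.4,.45,.5,.55,.6):
    e=[box(57.5-127*np.cos(th)+10*np.sin(th),y,85+127*np.sin(th)+10*np.cos(th)) for y in(120,-120)]
    print(th,proj(s,e).ravel(),proj(t,e).ravel())
x=unbox(q["tcp_pos"]); print("rod pred side", proj(s,[box(x[0]+119,x[1],x[2]-22.),box(x[0]+60,x[1],x[2]-22)]).ravel())
cv2.imwrite("pics/f.png",cv2.resize(s["img"][110:290,220:430,::-1],(700,600),interpolation=cv2.INTER_CUBIC))
```

```text
cmd [-195.0208    0.031   121.5   ] meas [-194.5818   -0.5465  120.2355] [-0.4912  0.2946 -1.1633] [ 0.0014 -0.0003 -1.    ]
0.4 [306.2588 215.2129 340.9747 140.0155] [256.0252 202.9341 357.6849 192.8575]
0.45 [304.6356 212.6573 339.7394 137.6473] [255.5569 201.1929 357.7537 191.0688]
0.5 [302.8543 210.111  338.3694 135.3006] [255.0865 199.3314 357.8025 189.1622]
0.55 [300.9187 207.582  336.8676 132.9826] [254.6156 197.3539 357.8308 187.1419]
0.6 [298.8331 205.0785 335.2373 130.7007] [254.1457 195.2651 357.8383 185.0129]
rod pred side [334.0072 192.8981 362.0949 199.1503]
```

View pics/f.png

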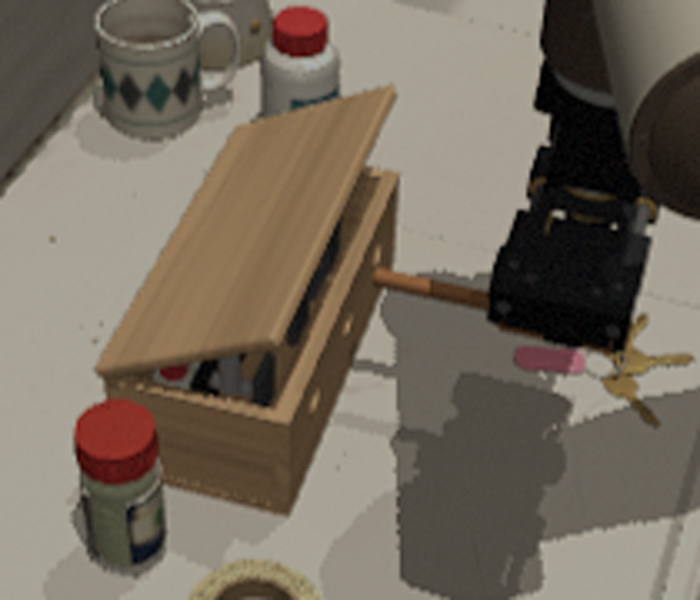

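The lid is at about 0.46 rad, and the rod sits level just above the rim with its tip at crop (378,278). I slide it under the lid, past the strip.

Emit:
move_arm(series=[{"grip": 0.0, "xyz": [-12, 0, 0], "angular": [0, 0, 0]}, {"grip": 0.0, "xyz": [-24, 0, 0], "angular": [0, 0, 0]}, {"grip": 0.0, "xyz": [-36, 0, 0], "angular": [0, 0, 0]}, {"grip": 0.0, "xyz": [-46, 0, 0], "angular": [0, 0, 0]}, {"grip": 0.0, "xyz": [-46, 0, 0], "angular": [0, 0, 0]}])

```text
time_s: 12.65
tcp_pos: [0.4395, -0.0153, 0.1209]
ee_rot: [[-0.997, -0.073, 0.001], [-0.073, 0.997, -0.0], [-0.001, -0.0, -1.0]]
wrist_force: [0.0, 0.7, -0.6]
gripper_width: 0.272
gripper_force: 29.9
```

Emit:
move_arm(series=[{"grip": 0.0, "xyz": [-10, 0, 0], "angular": [0, 0, 0]}, {"grip": 0.0, "xyz": [-20, 0, 0], "angular": [0, 0, 0]}, {"grip": 0.0, "xyz": [-28, 0, 0], "angular": [0, 0, 0]}, {"grip": 0.0, "xyz": [-31, 0, 0], "angular": [0, 0, 0]}, {"grip": 0.0, "xyz": [-31, 0, 0], "angular": [0, 0, 0]}])

```text
time_s: 13.15
tcp_pos: [0.4689, -0.0132, 0.121]
ee_rot: [[-0.997, -0.073, -0.0], [-0.073, 0.997, 0.0], [0.0, 0.0, -1.0]]
wrist_force: [-0.6, 0.4, -0.8]
gripper_width: 0.271
gripper_force: 29.9
```

Emit:
move_arm(series=[{"grip": 0.0, "xyz": [0, 0, -5], "angular": [0, 0, 0]}, {"grip": 0.0, "xyz": [0, 0, -10], "angular": [0, 0, 0]}, {"grip": 0.0, "xyz": [0, 0, -14], "angular": [0, 0, 0]}, {"grip": 0.0, "xyz": [0, 0, -18], "angular": [0, 0, 0]}, {"grip": 0.0, "xyz": [0, 0, -22], "angular": [0, 0, 0]}, {"grip": 0.0, "xyz": [0, 0, -25], "angular": [0, 0, 0]}, {"grip": 0.0, "xyz": [0, 0, -29], "angular": [0, 0, 0]}])

```text
time_s: 13.85
tcp_pos: [0.4682, -0.0133, 0.1502]
ee_rot: [[-0.997, -0.074, -0.001], [-0.074, 0.997, -0.0], [0.001, -0.0, -1.0]]
wrist_force: [2.0, 1.0, -4.1]
gripper_width: 0.271
gripper_force: 30.0
```

Emit:
move_arm(series=[{"grip": 0.0, "xyz": [-3, 0, -3], "angular": [0, 0, 0]}, {"grip": 0.0, "xyz": [-6, 0, -6], "angular": [0, 0, 0]}, {"grip": 0.0, "xyz": [-9, 0, -9], "angular": [0, 0, 0]}, {"grip": 0.0, "xyz": [-12, 0, -12], "angular": [0, 0, 0]}, {"grip": 0.0, "xyz": [-15, 0, -15], "angular": [0, 0, 0]}, {"grip": 0.0, "xyz": [-15, 0, -15], "angular": [0, 0, 0]}])

```text
time_s: 14.45
tcp_pos: [0.4845, -0.0121, 0.1656]
ee_rot: [[-0.997, -0.074, 0.002], [-0.074, 0.997, 0.0], [-0.002, 0.0, -1.0]]
wrist_force: [-0.4, -0.1, -2.0]
gripper_width: 0.274
gripper_force: 30.0
```

Run:
```python
from h import *
from station import r
done([-77,0,0]); done([-15,0,-44])
s=r.capture("side"); q=r.sense(); print("cmd",unbox(get()[0]),"meas",unbox(q["tcp_pos"]),q["wrist_force"],q["ee_rot"][2])
for th in(.7,.8,.9,1,1.1,1.2):
    print(th,proj(s,[box(57.5-127*np.cos(th)+10*np.sin(th),y,85+127*np.sin(th)+10*np.cos(th)) for y in(120,-120)]).ravel())
x=unbox(q["tcp_pos"]); print("rod pred side", proj(s,[box(x[0]+119,x[1],x[2]-22.),box(x[0]+60,x[1],x[2]-22)]).ravel())
cv2.imwrite("pics/g.png",cv2.resize(s["img"][80:260,220:430,::-1],(700,600),interpolation=cv2.INTER_CUBIC))
```

```text
cmd [-103.0208    0.0339  165.5   ] meas [-101.5317   -0.4383  165.4336] [-1.1056  0.7609 -1.6595] [-0.0018  0.0001 -1.    ]
0.7 [294.2338 200.1813 331.6079 126.2746]
0.8 [289.1055 195.4851 327.5188 122.0797]
0.9 [283.5074 191.0545 323.0159 118.1717]
1 [277.5081 186.9516 318.1519 114.6031]
1.1 [271.1841 183.2337 312.9865 111.4218]
1.2 [264.6184 179.953  307.5844 108.6703]
rod pred side [290.6081 166.6537 318.5217 172.6526]
```

View pics/g.png

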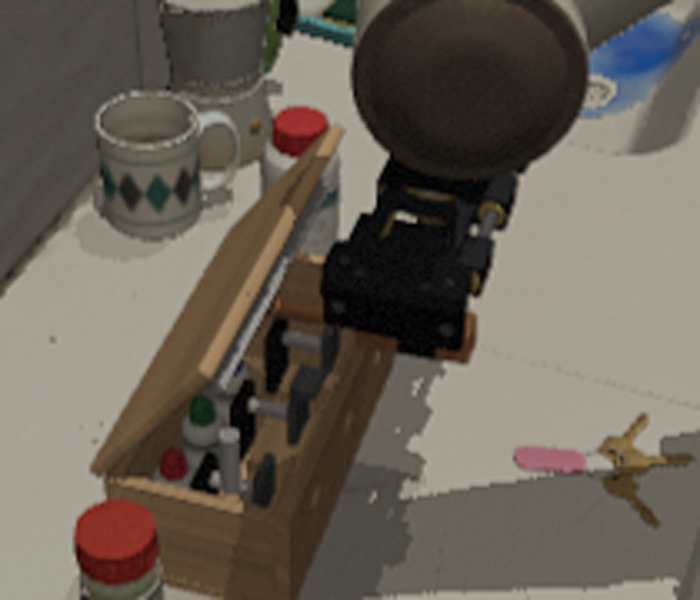

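The lid is now at about 0.93 rad with the rod level beneath it. I keep swinging it over.

Emit:
move_arm(series=[{"grip": 0.0, "xyz": [-3, 0, -2], "angular": [0, 0, 0]}, {"grip": 0.0, "xyz": [-6, 0, -4], "angular": [0, 0, 0]}, {"grip": 0.0, "xyz": [-9, 0, -6], "angular": [0, 0, 0]}, {"grip": 0.0, "xyz": [-12, 0, -7], "angular": [0, 0, 0]}, {"grip": 0.0, "xyz": [-15, 0, -8], "angular": [0, 0, 0]}, {"grip": 0.0, "xyz": [-18, 0, -9], "angular": [0, 0, 0]}, {"grip": 0.0, "xyz": [-21, 0, -10], "angular": [0, 0, 0]}, {"grip": 0.0, "xyz": [-24, 0, -11], "angular": [0, 0, 0]}, {"grip": 0.0, "xyz": [-27, 0, -12], "angular": [0, 0, 0]}, {"grip": 0.0, "xyz": [-30, 0, -12], "angular": [0, 0, 0]}])

```text
time_s: 15.5
tcp_pos: [0.5139, -0.0099, 0.1773]
ee_rot: [[-0.997, -0.074, 0.001], [-0.074, 0.997, 0.0], [-0.001, 0.0, -1.0]]
wrist_force: [-1.2, -0.4, -1.7]
gripper_width: 0.273
gripper_force: 30.0
```

Emit:
move_arm(series=[{"grip": 0.0, "xyz": [-3, 0, 0], "angular": [0, 0, 0]}, {"grip": 0.0, "xyz": [-6, 0, 0], "angular": [0, 0, 0]}, {"grip": 0.0, "xyz": [-9, 0, 0], "angular": [0, 0, 0]}, {"grip": 0.0, "xyz": [-12, 0, 0], "angular": [0, 0, 0]}, {"grip": 0.0, "xyz": [-15, 0, 0], "angular": [0, 0, 0]}, {"grip": 0.0, "xyz": [-18, 0, 0], "angular": [0, 0, 0]}, {"grip": 0.0, "xyz": [-21, 0, 0], "angular": [0, 0, 0]}, {"grip": 0.0, "xyz": [-24, 0, 0], "angular": [0, 0, 0]}, {"grip": 0.0, "xyz": [-26, 0, 0], "angular": [0, 0, 0]}, {"grip": 0.0, "xyz": [-26, 0, 0], "angular": [0, 0, 0]}])

```text
time_s: 16.5
tcp_pos: [0.5396, -0.008, 0.177]
ee_rot: [[-0.997, -0.074, 0.0], [-0.074, 0.997, -0.0], [-0.0, -0.0, -1.0]]
wrist_force: [-0.1, -0.6, -1.0]
gripper_width: 0.273
gripper_force: 30.0
```

Emit:
move_arm(series=[{"grip": 0.0, "xyz": [30, 0, 0], "angular": [0, 0, 0]}, {"grip": 0.0, "xyz": [70, 0, 0], "angular": [0, 0, 0]}, {"grip": 0.0, "xyz": [110, 0, 0], "angular": [0, 0, 0]}, {"grip": 0.0, "xyz": [150, 0, 0], "angular": [0, 0, 0]}, {"grip": 0.0, "xyz": [150, 0, 0], "angular": [0, 0, 0]}, {"grip": 0.0, "xyz": [150, 0, 0], "angular": [0, 0, 0]}])

```text
time_s: 17.1
tcp_pos: [0.3896, -0.0191, 0.1778]
ee_rot: [[-0.997, -0.074, 0.002], [-0.074, 0.997, 0.0], [-0.002, 0.0, -1.0]]
wrist_force: [0.5, 0.1, -0.7]
gripper_width: 0.274
gripper_force: 30.0
```

Run:
```python
from h import *
from station import r
done([-56,0,-12]); done([150,0,0]); q=r.sense(); print("cmd",get()[0],"meas",q["tcp_pos"],q["wrist_force"])
s=r.capture("side"); t=r.capture("top")
for th in(1.4,1.57,1.7,1.8,1.95):
    e=[box(57.5-127*np.cos(th),y,85+127*np.sin(th)) for y in(120,-120)]; print(th,proj(s,e).ravel())
to([.444,-.283,.1],Rz(152.2))
cv2.imwrite("pics/h.png",cv2.resize(s["img"][60:280,200:440,::-1],(654,600),interpolation=cv2.INTER_CUBIC))
```

```text
cmd [ 0.389  -0.0187  0.1775] meas [ 0.3896 -0.0191  0.1778] [ 0.452   0.1094 -0.7254]
1.4 [256.4283 176.7814 300.7776 106.1116]
1.57 [244.954  173.4387 291.1492 103.5679]
1.7 [236.3666 171.9723 283.8498 102.6431]
1.8 [230.0027 171.5023 278.3802 102.5417]
1.95 [221.0375 171.8633 270.5693 103.3709]
xyz [ -35.2324 -267.6788   77.5   ] ang [0.     0.     0.5594]
```

View pics/h.png

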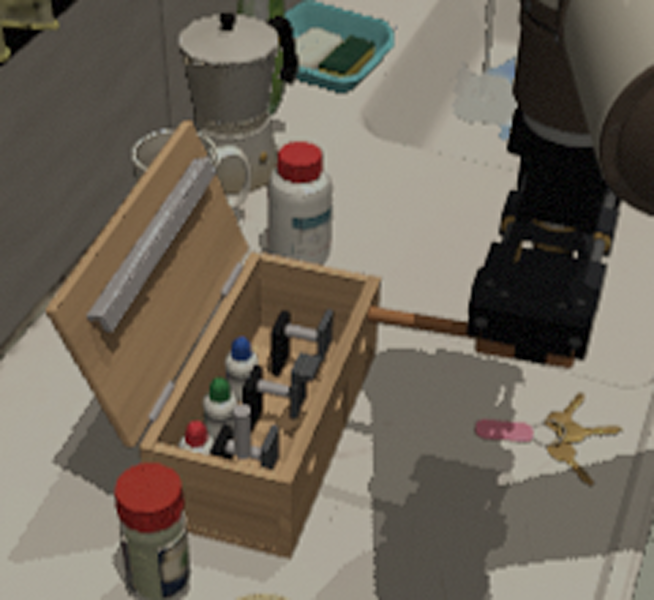

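The lid stands at its stop, about 1.95 rad, with its near corner at crop (55,312), and the bystanders are untouched. I carry the dowel back to where it lay.

Emit:
move_arm(series=[{"grip": 0.0, "xyz": [-35, -267.5, 30], "angular": [0, 0, 0.5594]}, {"grip": 0.0, "xyz": [-35, -267.5, 30], "angular": [0, 0, 0.5594]}, {"grip": 0.0, "xyz": [-35, -267.5, 30], "angular": [0, 0, 0.5594]}, {"grip": 0.0, "xyz": [-35, -267.5, 30], "angular": [0, 0, 0.5594]}, {"grip": 0.0, "xyz": [-35, -267.5, 30], "angular": [0, 0, 0.5594]}, {"grip": 0.0, "xyz": [-35, -267.5, 77.5], "angular": [0, 0, 0.5594]}, {"grip": 0.0, "xyz": [-35, -267.5, 77.5], "angular": [0, 0, 0.5594]}, {"grip": 0.0, "xyz": [-35, -267.5, 77.5], "angular": [0, 0, 0.5594]}, {"grip": 0.0, "xyz": [-35, -267.5, 77.5], "angular": [0, 0, 0.5594]}, {"grip": 0.0, "xyz": [-35, -267.5, 77.5], "angular": [0, 0, 0.5594]}])

```text
time_s: 18.2
tcp_pos: [0.4456, -0.2828, 0.1014]
ee_rot: [[-0.885, 0.465, 0.003], [0.465, 0.885, -0.001], [-0.004, 0.001, -1.0]]
wrist_force: [0.2, -0.6, -0.2]
gripper_width: 0.276
gripper_force: 30.0
```

Emit:
move_arm(series=[{"grip": 0.0, "xyz": [0, 0, 30], "angular": [0, 0, 0]}, {"grip": 0.0, "xyz": [0, 0, 50], "angular": [0, 0, 0]}, {"grip": 0.0, "xyz": [0, 0, 60], "angular": [0, 0, 0]}, {"grip": 0.0, "xyz": [0, 0, 66], "angular": [0, 0, 0]}, {"grip": 0.0, "xyz": [0, 0, 69], "angular": [0, 0, 0]}, {"grip": 0.0, "xyz": [0, 0, 70], "angular": [0, 0, 0]}, {"grip": 0.0, "xyz": [0, 0, 70], "angular": [0, 0, 0]}])

```text
time_s: 18.9
tcp_pos: [0.445, -0.2833, 0.031]
ee_rot: [[-0.885, 0.466, 0.002], [0.466, 0.885, -0.001], [-0.002, 0.0, -1.0]]
wrist_force: [0.1, 2.3, 4.1]
gripper_width: 0.273
gripper_force: 30.0
```

Emit:
move_arm(series=[{"grip": 0.4, "xyz": [0, 0, 0], "angular": [0, 0, 0]}, {"grip": 0.6, "xyz": [0, 0, 0], "angular": [0, 0, 0]}, {"grip": 1, "xyz": [0, 0, 0], "angular": [0, 0, 0]}, {"grip": 1, "xyz": [0, 0, 0], "angular": [0, 0, 0]}, {"grip": 1, "xyz": [0, 0, 0], "angular": [0, 0, 0]}, {"grip": 1, "xyz": [0, 0, 0], "angular": [0, 0, 0]}, {"grip": 1, "xyz": [0, 0, 0], "angular": [0, 0, 0]}, {"grip": 1, "xyz": [0, 0, 0], "angular": [0, 0, 0]}])

```text
time_s: 19.7
tcp_pos: [0.4443, -0.2833, 0.0295]
ee_rot: [[-0.884, 0.467, -0.0], [0.467, 0.884, 0.0], [0.0, -0.0, -1.0]]
wrist_force: [-0.2, -0.4, 1.0]
gripper_width: 0.913
gripper_force: 0.0
```

Emit:
move_arm(series=[{"grip": 1, "xyz": [0, 0, -20], "angular": [0, 0, 0]}, {"grip": 1, "xyz": [0, 0, -60], "angular": [0, 0, 0]}, {"grip": 1, "xyz": [0, 0, -100], "angular": [0, 0, 0]}, {"grip": 1, "xyz": [0, 0, -140], "angular": [0, 0, 0]}, {"grip": 1, "xyz": [0, 0, -170], "angular": [0, 0, 0]}, {"grip": 1, "xyz": [0, 0, -170], "angular": [0, 0, 0]}, {"grip": 1, "xyz": [0, 0, -170], "angular": [0, 0, 0]}, {"grip": 1, "xyz": [0, 0, -170], "angular": [0, 0, 0]}])

```text
time_s: 20.5
tcp_pos: [0.4434, -0.2829, 0.1983]
ee_rot: [[-0.884, 0.467, -0.002], [0.467, 0.884, 0.001], [0.003, -0.0, -1.0]]
wrist_force: [0.2, 0.1, 0.0]
gripper_width: 1.0
gripper_force: 0.0
```

Run:
```python
from h import *
from station import r
s=r.capture("side"); q=r.sense(); print(q["time_s"],q["tcp_pos"],q["gripper_width"],q["wrist_force"],abs(q["joint_velocities"]).max())
cv2.imwrite("pics/i.png",cv2.resize(s["img"][60:330,190:450,::-1],(578,600),interpolation=cv2.INTER_CUBIC))
```

```text
20.55 [ 0.4435 -0.283   0.1981] 1.0032530398594235 [-0.1856 -0.0266  0.1512] 0.3501931723053288
```

View pics/i.png

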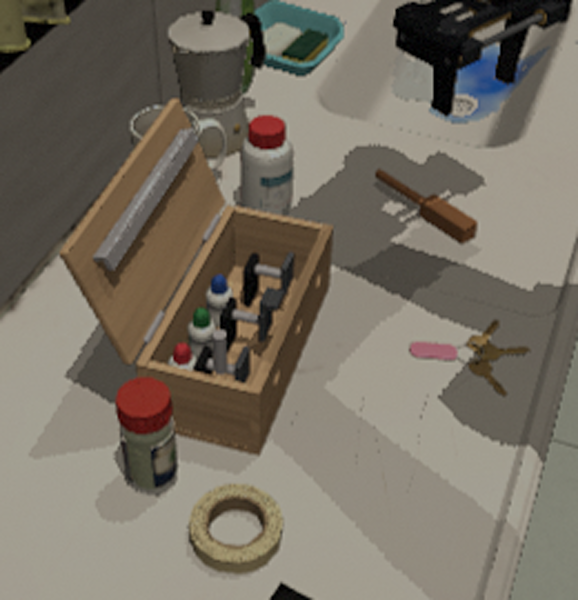

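The lid stays open, the dowel lies at crop (430,205) well clear of the box, the bystanders are where they were, and the arm touches nothing. I hand the job in.

```bash
python3 -c "
from station import r
print(r.finish_job())"
```

```text
the job is handed in; nothing more can be done
None
```

I handed the job in at about 20.6 s: the catch was in the middle hole, the lid stays open at its stop, the dowel lies back on the worktop clear of the box, and the bottle, jar and tape roll look undisturbed.

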